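Feed a board carrier through the ioniser arch with the long push stick

TASK

Take the longer of the two white push sticks by its upright handle and use it to push the small board carrier lying in the aluminium guide channel, through under the grey arch, until it rests against the end stop. Then draw the stick out of the channel and stand it back on the bench on its flat foot bar, clear of the track. Do not touch the carrier with the gripper itself.

Things in the scene. Friction and masses are not known exactly. Their poses are not given: they have to be found in the camera images.
- track: Fixed aluminium feed track. Origin under the arch's centre, at bench height; x = feed direction (towards the robot's left, give or take 15 degrees), z up. Channel 44 mm wide, floor 8 mm above the bench, walls 8 thick, tops at 22 mm; open end at x = -150 mm, stop face (32 mm high) at x = 110. A grey arch spans x = -30 to 30: outside 90 wide, 58 high, clear height 32 mm above the channel floor. Elsewhere open on top.
- carrier_mid (a point): Centre of the board carrier: a loose black plastic block 42 mm long (x, along the channel), 38 wide, 18 high, with a green circuit board on top (23 high with chips), about 50 g, lying in the channel before the arch. The point is 9 mm above the channel floor. It slides by a light push (under 1 N). An empty carrier elsewhere on the bench is not used.
- stick_grip (a point): Grip point of the long white push stick (110 g, loose), mid-handle, 48 mm above its underside. x runs from handle to tip, z up. Foot bar 20 mm wide, 14 high, reaching 150 ahead of and 30 mm behind the point; upright handle 32 long (x), 16 thick (y), top 70 mm above the underside. A second stick with the same handle reaches only 70 mm ahead: too short.
- stick_tip (a point): Centre of the flat end face (20 mm wide, 14 high) of the long stick's foot bar, 7 mm above its underside, 150 mm ahead of the handle's middle; same axes as the grip point.
Not all that is in view belongs to the job. Leave any pink or turquoise look-alike of the part that bears stick_grip alone.

How it is judged:
By the outcome, as a careful person would: the job done as asked, in the order asked, and still so for the second after the job is handed in, with the robot touching nothing.
It also fails if it takes over 58 s, if anything falls off the work surface, if the arm or the gripper's body presses on something with over 40 N, if the wrist force passes 120 N, or if a joint passes its speed limit or range.

ROBOT

A 7-joint arm with a two-finger parallel gripper is mounted at the origin on the work surface. World frame = base frame: x ahead of the robot, y to its left, z up, the work surface at z = 0. Lengths are in m, angles in rad, forces in N, time in s.
With the tool pointing down it reaches from about 0.4 to 0.9 m from the base axis. Payload 5.5 kg.
Tool frame: the origin (TCP) lies midway between the tips of the shut fingers; the grasp point (between the pads) lies 19 mm behind it (manip.grip_depth is the distance from the TCP to the grasp point, in m); z points along the fingers, y is the line along which they close (so a half turn about z gives the same grasp; the last joint's range is limited). The gripper opens to 92 mm and grips with 3 to 60 N. Pads are 19 mm wide; open, the fingers measure 130 mm over their backs; the gripper's body (75 mm by 190 mm) begins 47 mm behind the grasp point.
Start: joints at [-0.922, 0.501, -0.427, 1.55, 0.221, 1.138, -0.21], TCP at [0.245, 0.602, 0.227] pointing down, gripper open.
Joint ranges: [-2.88, 2.88], [-0.31, 2.03], [-1.54, 1.56], [0.2, 2.42], [-1.41, 4.55], [0.19, 2.02], [-2.57, 2.57]. Speed limits (rad/s): [2.57, 2.57, 3.14, 3.14, 3.14, 3.14, 3.14].

INTERFACE

Orientations are given as a unit quaternion [x, y, z, w].
In Python, from bench import manip, effector, viewer gives the robot as it stands. Calls block until the motion is done:
- manip.move_pose(position, orientation): joint-space move of the TCP to a pose.
- manip.servo_line(position, ori=None, vel=0.15): straight line of the TCP; ori=None keeps the orientation; vel is the mean speed in m/s.
- manip.movej(angles): joint-space move.
- effector.open_jaws() and effector.close(f_grip=None): open the fingers fully, or close them until they stop; f_grip is the grip in N (None keeps the last).
- manip.sleep(seconds).
- manip.solve_ik(position, orientation): joint angles nearest the present ones, or None.
- viewer.get_image(name): name is "side" or "top" or "wrist"; returns the picture (480x640x3 uint8, red, green, blue); there is no depth.
- viewer.get_calibration(name): a dict with "vfov" (degrees; the focal length in pixels is half the picture's height over the tangent of half this angle, whatever the lens; pixels are square), "cx", "cy" (the principal point, pixels), "eye" and "attitude" of the camera in the world. Camera axes: x right, y down, z forward; pixel columns grow to the right and rows downward; lengths in m; the calibration is good to about 2 mm. The wrist camera is an equidistant fisheye: a pixel r from the principal point sees the ray r / f radians off the axis. A picture is of the moment at which its call begins: read the wrist's pose just before it. get_calibration takes no time and is no camera call; for the wrist camera it gives the pose at the moment of the call.
A pose or a line that the arm cannot do raises manip.PlanningError and nothing moves.
- manip.hand_in(): hands the job in; it is judged then, once.
Readings, each from a call of its own:
- manip.current_clock(): time.
- manip.current_q(): joint angles.
- manip.current_joint_velocities(): joint speeds.
- manip.current_tau(): joint torques, N m.
- manip.current_tool_pos(): TCP position.
- manip.current_tcp_rot(): TCP orientation.
- manip.current_force(): force on the tool from outside, world axes, zero at the start.
- manip.current_wrist_torque(): the same for the moment, N m.
- manip.current_finger_gap(): finger opening in m.
- manip.current_gripper_force(): force on a finger pad.
Only numpy, scipy, OpenCV 4.12 (cv2) and the standard library are available. Lean on these libraries where they do the work, as an engineer would, in place of code of your own. Each camera call takes 0.05 s, during which the arm holds its last target. There are 200 camera calls.

## Working session

There is one attempt and no reset: what is moved stays moved. The work goes in short steps, each a Python script; the robot and the scene stay as the last script left them, time stands still between calls to the robot, and variables do not carry over. Pictures are saved under pics/ and viewed, at most 10 in all, crops included, and the job is handed in when it is done.

```bash
mkdir -p pics
python3 - <<'E'
from bench import manip, effector, viewer
import cv2
for n in ["side","top"]:
    cv2.imwrite(f"pics/{n}0.png",viewer.get_image(n)[:,:,::-1]); print(n,viewer.get_calibration(n))
print(viewer.get_calibration("wrist"),manip.current_tcp_rot(),manip.current_tool_pos(),manip.grip_depth)
E
```

```text
side {'vfov': 48.267742786715225, 'cx': 320.18345441932377, 'cy': 241.12718259323955, 'eye': array([-0.13034271, -0.90664852,  0.81483218]), 'attitude': array([ 0.8344935 , -0.32181783,  0.16416818, -0.41605612])}
top {'vfov': 43.80542255618171, 'cx': 318.69998804926826, 'cy': 241.53255401860875, 'eye': array([ 0.44544204, -0.17439537,  1.45422784]), 'attitude': array([-0.70167027,  0.71174069, -0.02344295,  0.02311813])}
{'vfov': 65.70646984690485, 'cx': 314.61585748665493, 'cy': 236.47660162666034, 'eye': array([0.16533518, 0.63410254, 0.38232513]), 'attitude': array([0.81918977, 0.55159911, 0.08707348, 0.13070868])} [ 1.91686156e-01  9.81455911e-01 -8.19800786e-04 -1.99095029e-04] [0.24441538 0.60164258 0.22579889] 0.0188
```

View pics/top0.png

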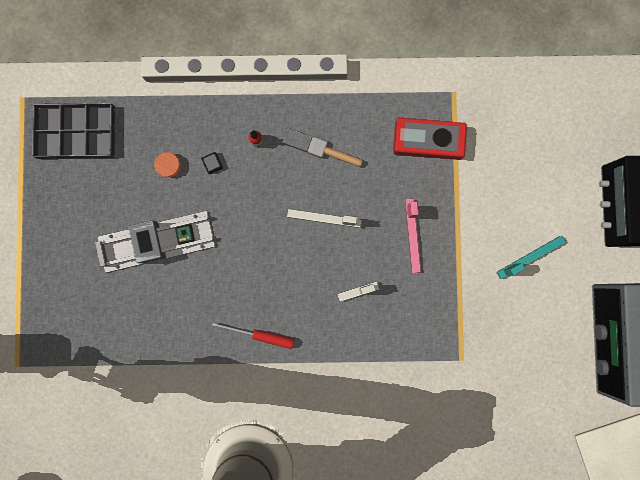

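View pics/side0.png

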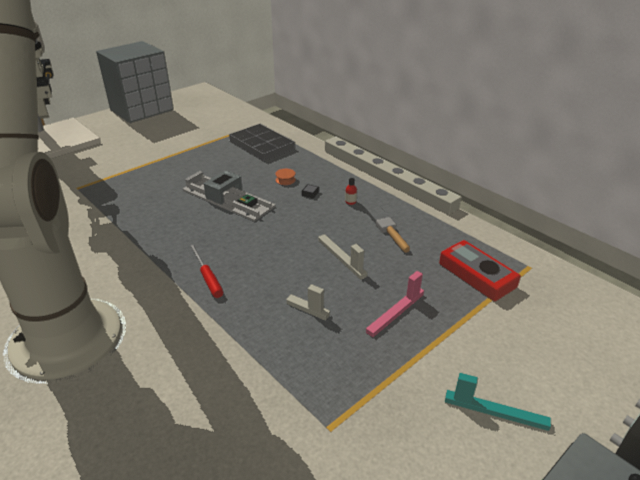

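Top view: two white sticks. The long one runs (288,213) to (362,224) with its handle near (350,221). The short one runs (338,297) to (380,286). The pink one (413,235) and the turquoise one (530,258) are look-alikes. The upper white stick fits because it is the longer, about 75 px against 43 px. The track runs from the open end (213,225) to the stop (103,255), with the carrier at (184,233) and the arch at (145,240). I'll confirm this in a crop.

Run:
```python
import cv2,numpy as np
i=cv2.imread("pics/top0.png")
a=cv2.resize(i[200:275,90:223],None,fx=6,fy=6,interpolation=cv2.INTER_CUBIC)[:,:800]
b=cv2.resize(i[203:233,280:380],None,fx=8,fy=8,interpolation=cv2.INTER_CUBIC)[:150+90]
c=np.zeros((600,800,3),np.uint8); 
a=cv2.resize(i[205:275,90:223],None,fx=6,fy=5,interpolation=cv2.INTER_CUBIC)
c[:350,:798]=a; c[355:595,:800]=b
cv2.imwrite("pics/crop0.png",c)
```

```text
(no output)
```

View pics/crop0.png

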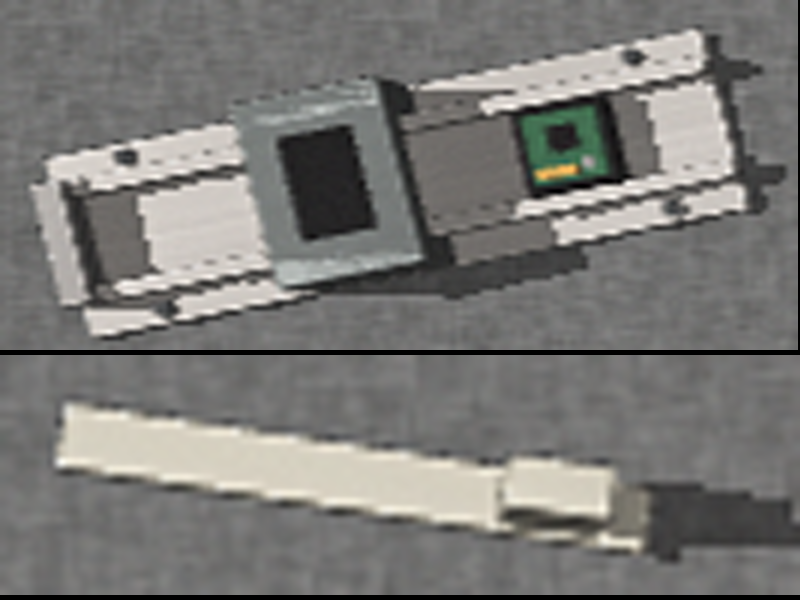

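Top strip: the track, with open end corners (698,32) and (748,210), arch top corners (232,105), (375,80), (425,262), (285,285), and the board centred at (568,145). Bottom strip: the long white stick, with tip edge (65,402)–(57,467) and handle top (508,457)–(614,467)–(612,512)–(505,503). This confirms it is the long white stick.

```bash
cat > h.py <<'E'
from bench import manip, effector, viewer
import numpy as np, cv2
from scipy.spatial.transform import Rotation as R
def ray(cal,uv,fish=False):
    f=240/np.tan(np.radians(cal["vfov"])/2); d=np.array([uv[0]-cal["cx"],uv[1]-cal["cy"]])
    if fish:
        r=np.hypot(*d); t=r/f; v=np.r_[d/max(r,1e-9)*np.sin(t),np.cos(t)]
    else: v=np.r_[d/f,1]
    return R.from_quat(cal["attitude"]).apply(v)
def p(cal,uv,z,fish=False):
    v=ray(cal,uv,fish); e=cal["eye"]; return e+v*(z-e[2])/v[2]
def proj(cal,P,fish=False):
    f=240/np.tan(np.radians(cal["vfov"])/2)
    v=R.from_quat(cal["attitude"]).inv().apply(np.array(P)-cal["eye"])
    if fish:
        t=np.arctan2(np.hypot(v[0],v[1]),v[2]); d=v[:2]/np.hypot(v[0],v[1])*t*f
    else: d=v[:2]/v[2]*f
    return d+[cal["cx"],cal["cy"]]
def down(yaw): # tool z down, tool y axis at angle yaw in world xy
    y=np.array([np.cos(yaw),np.sin(yaw),0]); z=np.array([0,0,-1.]); x=np.cross(y,z)
    return R.from_matrix(np.c_[x,y,z]).as_quat()
E
python3 - <<'E'
from h import *
c=viewer.get_calibration("top")
A=lambda X,Y:((X+.5)/6+89.5,(Y+.5)/5+204.5)
B=lambda X,Y:((X+.5)/8+279.5,(Y-355+.5)/8+202.5)
f=lambda l,g,z:np.array([p(c,g(*q),z)for q in l])
ar=f([(232,105),(375,80),(425,262),(285,285)],A,.058);print("arch",ar.round(4),ar.mean(0))
print([np.linalg.norm(ar[i]-ar[(i+1)%4]).round(4) for i in range(4)])
print("walls",f([(698,32),(748,210),(45,160),(90,335)],A,.0).round(4))
print("board",f([(568,145)],A,.028))
t=f([(65,402),(57,467)],B,.014);h=f([(508,457),(614,467),(612,512),(505,503)],B,.07)
print("tip",t,t.mean(0),"h",h,h.mean(0)); d=t.mean(0)-h.mean(0); print(np.hypot(*d[:2]),np.degrees(np.arctan2(d[1],d[0])))
d=h[0]+h[3]-h[1]-h[2];print(np.degrees(np.arctan2(d[1],d[0])))
E
```

```text
arch [[0.5814 0.2709 0.058 ]
 [0.5924 0.215  0.058 ]
 [0.5065 0.1952 0.058 ]
 [0.4965 0.2497 0.058 ]] [0.54421088 0.23271729 0.058     ]
[np.float64(0.057), np.float64(0.0881), np.float64(0.0554), np.float64(0.0875)]
walls [[0.6202 0.0994 0.    ]
 [0.5326 0.0793 0.    ]
 [0.5611 0.3654 0.    ]
 [0.4755 0.3463 0.    ]]
board [[0.5631427  0.14618882 0.028     ]]
tip [[ 0.62197886 -0.10162779  0.014     ]
 [ 0.60219909 -0.0989888   0.014     ]] [ 0.61208898 -0.10030829  0.014     ] h [[ 0.59715924 -0.23333064  0.07      ]
 [ 0.5937919  -0.26415505  0.07      ]
 [ 0.58063748 -0.26333072  0.07      ]
 [ 0.58371263 -0.23222933  0.07      ]] [ 0.58882531 -0.24826144  0.07      ]
0.14977092515176144 81.06416206765661
84.0605657602127
```

Run:
```python
from h import *
O=np.array([.5442,.2327]);u=np.array([np.cos(np.radians(102.3)),np.sin(np.radians(102.3))])
for off in (-90,90):
  for (xy,yaw,z) in [((.5888,-.2483),81.5,.03),((.5888,-.2483),81.5,.15),(O-.32*u,102.3,.15),(O-.082*u,102.3,.04)]:
    q=manip.solve_ik([*xy,z],down(np.radians(yaw+off))); print(off,yaw,None if q is None else np.round(q,2))
s=np.degrees(np.arctan2(*(R.from_quat(manip.current_tcp_rot()).apply([0,1,0])[[1,0]])));print(s)
off=-90
manip.move_pose([.5888,-.2483,.16],down(np.radians(81.5+off)))
c=viewer.get_calibration("wrist");im=viewer.get_image("wrist")[:,:,::-1].copy()
np.save("pics/c1.npy",c,allow_pickle=True);cv2.imwrite("pics/w1.png",im);print(manip.current_tool_pos(),manip.current_clock())
d=np.array([np.cos(np.radians(81.5)),np.sin(np.radians(81.5))]);n=np.array([-d[1],d[0]]);G=np.array([.5888,-.2483])
for a,b,z in [(150,10,14),(150,-10,14),(16,8,70),(16,-8,70),(-16,8,70),(-16,-8,70),(-30,10,14),(-30,-10,14)]:
    print((a,b,z),proj(c,[*(G+d*a/1e3+n*b/1e3),z/1e3],True).round(1))
```

```text
-90 81.5 [ 0.15  0.7   0.28  1.72 -0.27  0.76  0.42]
-90 81.5 [ 0.11  0.54  0.35  1.67 -0.22  0.97  0.38]
-90 102.3 [ 0.    0.49  0.11  1.72 -0.06  0.94  0.35]
-90 102.3 [-0.24  0.59 -0.09  1.86  0.08  0.69 -0.16]
90 81.5 [-0.43  1.25  1.35  1.74 -1.28  1.31 -2.05]
90 81.5 [-0.44  1.    1.35  1.69 -1.01  1.32 -2.18]
90 102.3 [-0.74  0.97  1.35  1.74 -0.99  1.29 -2.07]
90 102.3 [ 0.2   0.7  -0.67  1.84  0.59  0.81  2.57]
67.89759025362797
[ 0.58928034 -0.24718823  0.15994499] 3.3667
(150, 10, 14) [303.   42.3]
(150, -10, 14) [328.1  42.3]
(16, 8, 70) [303.8 222.5]
(16, -8, 70) [327.  222.5]
(-16, 8, 70) [304.1 265.5]
(-16, -8, 70) [326.4 265.5]
(-30, 10, 14) [303.6 255.7]
(-30, -10, 14) [326.5 255.8]
```

View pics/w1.png

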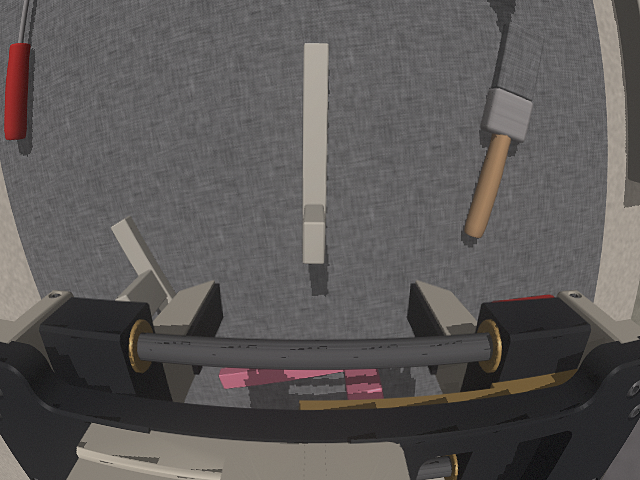

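The wrist view matches the prediction: tip edge (304–328, 43), handle top (303–325, 222–264). The stick pose is good to about 1 mm, so I'll grasp it and carry it behind the track.

Run:
```python
from h import *
q=down(np.radians(-8.5))
manip.servo_line([.5888,-.2483,.0295],q,vel=.12)
print(manip.current_tool_pos())
effector.close(f_grip=35); z0=manip.current_tool_pos(); print(z0,manip.current_finger_gap(),manip.current_gripper_force())
manip.servo_line([.5888,-.2483,.09],q,vel=.12)
O=np.array([.5442,.2327]);u=np.array([np.cos(np.radians(102.3)),np.sin(np.radians(102.3))])
manip.move_pose([*(O-.325*u),.09],down(np.radians(12.3)))
manip.sleep(.3)
c=viewer.get_calibration("wrist");im=viewer.get_image("wrist")[:,:,::-1].copy()
cv2.imwrite("pics/w2.png",cv2.resize(im,(800,600),interpolation=cv2.INTER_CUBIC))
T=manip.current_tool_pos();np.savez("st.npz",z0=z0)
print(T,manip.current_tcp_rot(),down(np.radians(12.3)),manip.current_clock())
n=np.array([-u[1],u[0]])
for a,b,z in [(-150,22,22),(-150,-22,22),(-150,30,22),(-150,-30,22),(-30,45,58),(-30,-45,58),(30,45,58),(30,-45,58),(-110,19,26),(-110,-19,26)]:
    print((a,b,z),(proj(c,[*(O+u*a/1e3+n*b/1e3),z/1e3],True)*1.25).round(1))
zb=T[2]-z0[2]
for b in (10,-10): print("tip",(proj(c,[*(T[:2]+u*.15+n*b/1e3),zb+.014],True)*1.25).round(1))
```

```text
[ 0.58956444 -0.2486474   0.03041932]
[ 0.58875412 -0.24829456  0.02947195] 0.015616237559519148 34.97167110443115
[ 0.61326654 -0.08612657  0.08996082] [ 6.28060444e-01  7.78164533e-01 -1.78706668e-04  8.04280126e-05] [0.62728367 0.77879085 0.         0.        ] 7.4667
(-150, 22, 22) [349.4 -29.7]
(-150, -22, 22) [440.8 -29.8]
(-150, 30, 22) [332.9 -28.9]
(-150, -30, 22) [457.3 -28.9]
(-30, 45, 58) [ 302.  -237.2]
(-30, -45, 58) [ 486.8 -237.1]
(30, 45, 58) [ 310.2 -294.2]
(30, -45, 58) [ 477.9 -294.2]
(-110, 19, 26) [ 356. -100.]
(-110, -19, 26) [ 433.7 -100. ]
tip [367.4 -19. ]
tip [422. -19.]
```

View pics/w2.png

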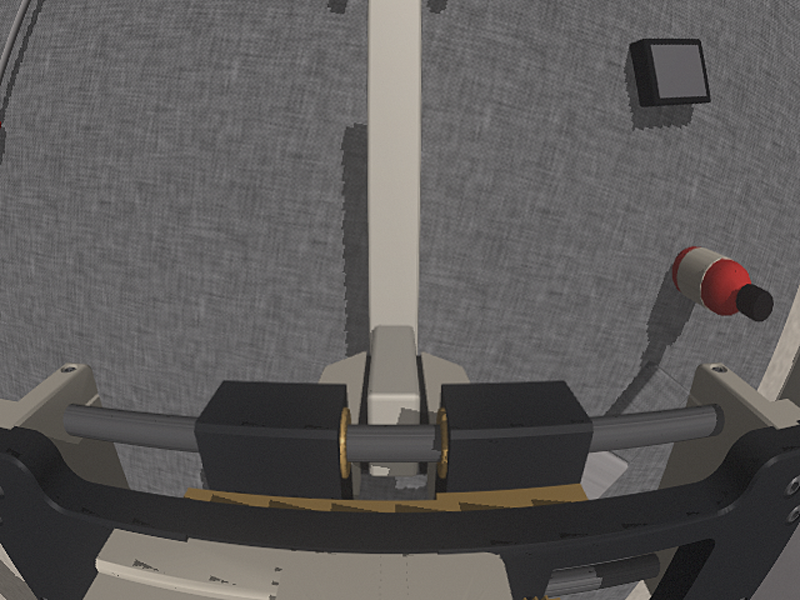

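The stick is held straight: its edges at the top of the picture, 368 and 420, match the predicted 367 and 422. I'll lower it, enter the channel's open end and look again.

Run:
```python
from h import *
z0=np.load("st.npz")["z0"][2]
O=np.array([.5442,.2327]);u=np.array([np.cos(np.radians(102.3)),np.sin(np.radians(102.3))])
n=np.array([-u[1],u[0]]);q=down(np.radians(12.3)); Z=z0+.0105
manip.servo_line([*(O-.325*u),Z],q,vel=.1)
manip.servo_line([*(O-.272*u),Z],q,vel=.05); manip.sleep(.2)
T=manip.current_tool_pos();print(T,(T[:2]-O)@u,(T[:2]-O)@n,T[2]-z0,manip.current_force(),manip.current_clock())
c=viewer.get_calibration("wrist");im=viewer.get_image("wrist")[:,:,::-1]
t=viewer.get_image("top")[200:275,90:270,::-1]
o=np.zeros((600,800,3),np.uint8);o[:240]=cv2.resize(im[:144,80:560],(800,240),interpolation=cv2.INTER_CUBIC)
o[250:583]=cv2.resize(t,(800,333),interpolation=cv2.INTER_CUBIC);cv2.imwrite("pics/w3.png",o)
for a,b,z in [(-150,22,22),(-150,-22,22),(-150,30,22),(-150,-30,22),(-122,10,24.5),(-122,-10,24.5)]:
    w=proj(c,[*(O+u*a/1e3+n*b/1e3),z/1e3],True);print((a,b,z),((w-[80,0])*800/480).round(1))
```

```text
[ 0.60221047 -0.03352061  0.03997881] -0.27246766393079774 3.4211435892148034e-05 0.010506862299440096 [ 0.09418613 -0.73113097 -0.49290219] 9.525
(-150, 22, 22) [314.   69.9]
(-150, -22, 22) [473.2  70.1]
(-150, 30, 22) [285.5  71.3]
(-150, -30, 22) [501.6  71.5]
(-122, 10, 24.5) [357.2 -25.6]
(-122, -10, 24.5) [429.9 -25.5]
```

View pics/w3.png

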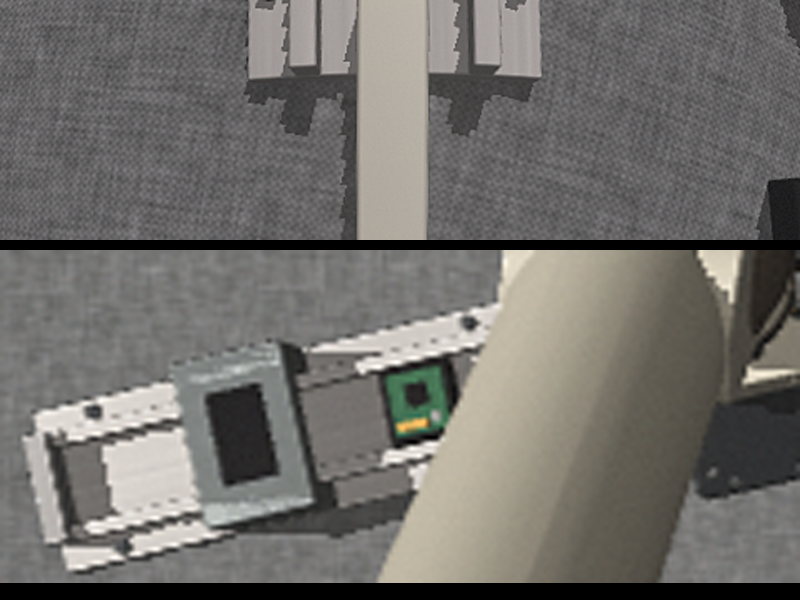

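The stick is inside the open end. The channel's inner edges, 318 and 473, are centred on the stick (358–428) to within about 0.5 mm, and the carrier is still in place. Next I push, with a force check near the stop.

Run:
```python
from h import *
z0=np.load("st.npz")["z0"][2]
O=np.array([.5442,.2327]);u=np.array([np.cos(np.radians(102.3)),np.sin(np.radians(102.3))])
n=np.array([-u[1],u[0]]);q=down(np.radians(12.3)); Z=z0+.0105
F=lambda:manip.current_force()[:2]@u
f0=F()
manip.servo_line([*(O-.255*u),Z],q,vel=.03)
manip.servo_line([*(O-.092*u),Z],q,vel=.05); manip.sleep(.2)
f1=F();print(f0,f1,manip.current_clock())
s=-.092
while s<-.072:
    s+=.0015; manip.servo_line([*(O+s*u),Z],q,vel=.02); T=manip.current_tool_pos();f=F();print(round(s,4),round((T[:2]-O)@u,4),round(f-f1,2))
    if f-f1<-3: break
manip.sleep(.2);T=manip.current_tool_pos();print((T[:2]-O)@u,T[2]-z0,manip.current_force(),manip.current_finger_gap(),manip.current_clock())
t=viewer.get_image("top")[200:275,90:223,::-1]; s=viewer.get_image("side")[160:230,170:290,::-1]
cv2.imwrite("pics/w4.png",np.vstack([cv2.resize(t,(600,300),interpolation=cv2.INTER_CUBIC),cv2.resize(s,(600,300),interpolation=cv2.INTER_CUBIC)]))
```

```text
0.3628454450502162 0.595822457118718 13.95
-0.0905 -0.0902 -0.54
-0.089 -0.0887 -0.47
-0.0875 -0.0873 -1.45
-0.086 -0.0858 -0.96
-0.0845 -0.0843 -0.02
-0.083 -0.0828 -1.22
-0.0815 -0.0813 -1.0
-0.08 -0.0798 -0.14
-0.0785 -0.0783 -0.58
-0.077 -0.0769 -0.39
-0.0755 -0.0767 -4.19
-0.0766189810811343 0.01061958399257762 [ 1.78749721 -5.58181812  0.35465985] 0.015833468376410084 16.9
```

View pics/w4.png

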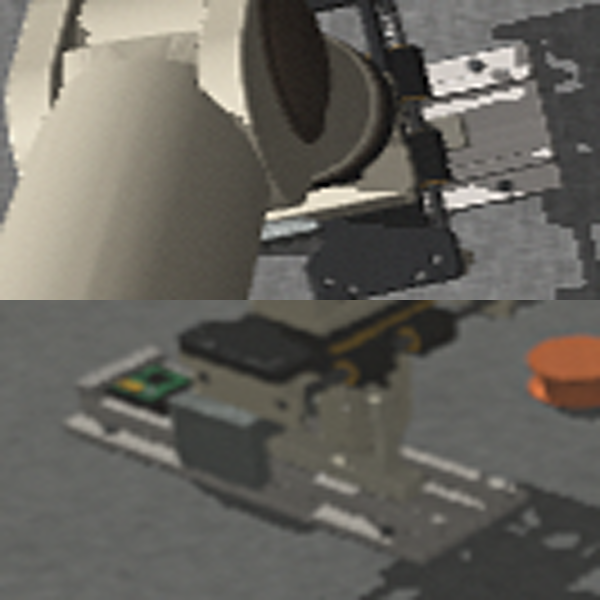

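The side view shows the carrier at the far end by the stop (150,380), and the force rose 4 N at contact. I'll withdraw and check the seating before placing the stick.

Run:
```python
from h import *
z0=np.load("st.npz")["z0"][2]
O=np.array([.5442,.2327]);u=np.array([np.cos(np.radians(102.3)),np.sin(np.radians(102.3))])
q=down(np.radians(12.3)); Z=z0+.0105
manip.servo_line([*(O-.1*u),Z],q,vel=.04)
manip.servo_line([*(O-.35*u),Z],q,vel=.1)
print(manip.current_clock(),manip.current_tool_pos())
t=viewer.get_image("top")[200:275,90:223,::-1]
cv2.imwrite("pics/w5.png",cv2.resize(t,(798,450),interpolation=cv2.INTER_CUBIC))
c=viewer.get_calibration("top")
for a,z in [(110,32),(110,22),(110,8),(89,26),(68,26),(-150,22)]: print(a,z,((proj(c,[*(O+u*a/1e3),z/1e3])-[89.5,199.5])*6).round(0))
```

```text
20.4083 [ 0.61869972 -0.10868465  0.03991445]
110 32 [ 78. 317.]
110 22 [ 87. 318.]
110 8 [100. 320.]
89 26 [135. 306.]
68 26 [187. 294.]
-150 22 [722. 171.]
```

View pics/w5.png

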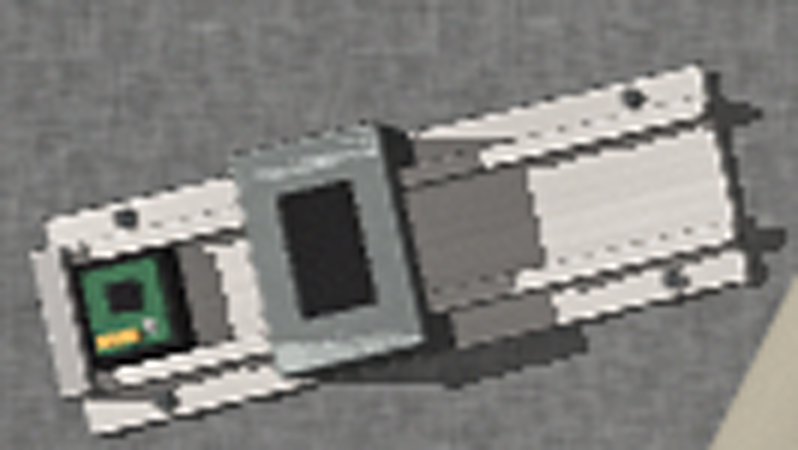

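The carrier sits flush against the stop; the black block's edge meets the stop plate at about x=75. I'll return the stick to its original clear spot.

Run:
```python
from h import *
z0=np.load("st.npz")["z0"][2]
T=manip.current_tool_pos(); q=down(np.radians(-8.5)); X=[.5888,-.2483]
manip.servo_line([T[0],T[1],.09],vel=.12)
manip.move_pose([*X,.08],q)
manip.servo_line([*X,z0+.004],q,vel=.1)
manip.servo_line([*X,z0+.0003],q,vel=.015); manip.sleep(.3)
print(manip.current_force(),manip.current_tool_pos()[2]-z0)
effector.open_jaws(); manip.sleep(.2)
manip.servo_line([*X,.18],q,vel=.12)
print(manip.current_clock())
c=viewer.get_calibration("wrist");w=viewer.get_image("wrist")[:300,160:560,::-1]; t=viewer.get_image("side")[150:330,170:450,::-1]
cv2.imwrite("pics/w6.png",np.vstack([cv2.resize(w,(420,300)),cv2.resize(t,(420,270))]))
```

```text
[-0.13760235  0.45350407 -0.50002507] 0.000375414645687161
25.8333
```

View pics/w6.png

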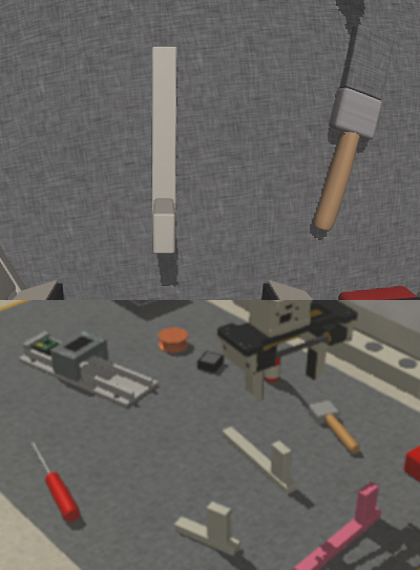

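The stick stands upright on its foot bar (wrist view, tip (164,47), handle (164,230)), clear of the track. The carrier is at the stop and the gripper is clear of everything.

```bash
python3 -c "
from bench import manip
print(manip.hand_in())"
```

```text
the job is handed in; nothing more can be done
None
```

The job is handed in: the long stick pushed the carrier through under the arch until it rested against the end stop, and now stands back on its foot bar clear of the track, at about 26 s of the 58 s allowed.

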